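# Clamp a wheel bearing in the bench greaser: nip plus a quarter turn

### The job

Set the loose ball bearing flat in the round recess of the blue bench greaser, swing the greaser's arm round over it until the arm meets its stop pin, then screw the black knob down clockwise until you first feel the cup bite on the bearing, and from there add a quarter turn and no more: too loose leaks grease, too tight pushes the seals in. Let go, and leave the other things on the cabinet where they are.

Things in the scene. Friction and masses are not known exactly. Their poses are not given: they have to be found in the camera images.
- bearing: Steel ball bearing with a black seal ring, 52 mm across, 15 mm thick, lying flat and loose on the cabinet top, 0.14 kg. Origin: centre of its underside; z is its axis, up.
- greaser: Bench bearing greaser, fixed: blue foot plate 196 x 100 x 12 mm carrying a steel pot (outer radius 40 mm, rim 23 mm above the cabinet top) and, behind it, a pivot column (nut 79 mm up). Origin: below the pot's centre on the cabinet top. Its +x axis runs from pot to column axis (90 mm), +z up. A brass nipple sticks out of the pot along -x. A 10 mm stop pin, 62 mm high, stands at x 66, y +19 mm.
- recess (a point): Centre of the floor of the pot's round recess, 18 mm above the cabinet top. The recess is 55 mm across and 5 mm deep, so a seated bearing stands 10 mm proud of the rim, its top 33 mm above the cabinet top.
- swing_arm: Aluminium arm, 26 mm wide, turning stiffly (about 0.3 N m) about the upright column; stays where left. Origin: pivot axis at the arm's underside, 54 mm above the cabinet top. It reaches from the pivot along its own -x. Over the pot against the stop pin its yaw equals the greaser's; at the start it stands 0.9 to 1.5 rad counter-clockwise (from above) of that, and swings shut clockwise.
- screw_axis (a point): Point on the arm, 90 mm from the pivot, where the upright clamp screw passes: on the screw's axis at the arm's top, 71 mm up; it does not rise or fall. Fluted round black knob on it: 50 mm across, 21 mm high, underside 7 to 10 mm above this point at the start. Clockwise from above lowers knob and rubber-lipped cup 5 mm a turn; free it takes 0.05 N m. The cup bites after an unknown 0.11 to 0.64 turn; resistance then more than doubles in 0.05 turn.
- grease_tin: Small brass-coloured round tin with a red lid, 59 mm across, 37 mm high; stays where it is. Origin: centre of its underside.
- tape_roll: Roll of black tape lying flat, 64 mm across, 19 mm high; stays where it is. Origin: centre of its underside.
- bulb_box: Small orange carton, 42 x 42 x 62 mm, upright; stays where it is. Origin: centre of its underside.
- marker: White and yellow paint marker, 14 mm thick, 122 mm long along its own y, lying; stays where it is. Origin: its middle, underside.
There are look-alikes about, which are no part of the job. Leave any brown or yellow look-alike of the bearing alone.

How it is judged (in metres and radians):
On the way, in this order (a step that is already met when the one before it is completed fails the run):
1. the bearing lies flat in the recess, the arm still swung aside (horizontal distance between bearing and recess below 0.0035 m and z of bearing in the frame of recess below 0.0015 m and angle between bearing's own z axis and vertical below 0.06 rad and horizontal distance between screw_axis and recess above 0.03 m), for 0.2 s.
2. the arm is swung over the bearing, its screw axis within 5 mm of the recess centre (horizontal distance between bearing and recess below 0.0035 m and z of bearing in the frame of recess below 0.0015 m and angle between bearing's own z axis and vertical below 0.06 rad and horizontal distance between screw_axis and recess below 0.005 m), for 0.2 s.
3. the cup bears on the bearing with more than 36 N (all of step 2 and contact force between swing_arm and bearing above 36 N), for 0.2 s.
At the end, for the whole second after the job is handed in: The bearing lies flat in the recess (within 3.5 mm of its centre, under 1.5 mm off the floor, tilt under 0.06 rad), the arm is over it (screw axis within 5 mm of the recess centre), all at rest, and the cup presses on the bearing with 36 to 84 N (all of step 3 and contact force between swing_arm and bearing below 84 N and linear speed of bearing below 0.01 m/s and angular speed of swing_arm below 0.05 rad/s); the robot touches nothing.
It fails at once if the bearing is over-tightened: the clamp presses on it with more than 110 N (horizontal distance between bearing and recess below 0.0035 m and contact force between swing_arm and bearing above 110 N).
It fails at once if one of the other things (tin, tape, carton, marker) is pushed more than 3 cm away (distance of any of grease_tin, tape_roll, bulb_box, marker from where it was at the start of the episode above 0.03 m).
It also fails if it takes over 72 s, if anything falls off the work surface, if the arm or the gripper's body presses on something with over 40 N, if the wrist force passes 120 N, or if a joint passes its speed limit or range.

### The arm

A 7-joint arm with a two-finger parallel gripper is mounted at the origin on a cart in front of the work surface, level with it; the furniture and walls round the work are solid. World frame = base frame: x ahead of the robot, y to its left, z up, the work surface at z = 0. Lengths are in mm, angles in rad, forces in N, time in s.
With the tool pointing down it reaches from about 400 to 875 mm from the base axis. Payload 4.4 kg.
Tool frame: the origin (TCP) lies midway between the tips of the shut fingers; the grasp point (between the pads) lies 19 mm behind it; z points along the fingers, y is the line along which they close (so a half turn about z gives the same grasp; the last joint's range is limited). The gripper opens to 85 mm and grips with 20 to 120 N. Pads are 22 mm wide; open, the fingers measure 114 mm over their backs; the gripper's body (76 mm by 85 mm) begins 54 mm behind the grasp point. The pads swing forward as they close: fully open they stand 13 mm farther back than shut.
Start: joints at [-1.373, 0.628, 0.038, 1.517, -0.027, 0.996, -0.02], TCP at [169.463, 627.535, 231.313] pointing down, gripper open.
Joint ranges: [-3.06, 3.06], [-0.37, 2.12], [-1.25, 1.32], [0.18, 2.47], [-1.1, 4.24], [0.23, 1.98], [-2.94, 2.94]. Speed limits (rad/s): [2.57, 2.57, 3.14, 3.14, 3.14, 3.14, 3.14].

### API

Orientations are given as [roll, pitch, yaw] about the fixed x, y, z axes, in that order (R = Rz(yaw) Ry(pitch) Rx(roll)).
In Python, from cell import ctrl gives the robot as it stands. The module is installed in compiled form; this text tells all that it offers.
- The arm moves only by the tool step_arm, never from a script. Its argument "commands" is one flat list of numbers, 7 for each row, row after row: the shift along the tool's x, y, z in cm, then the turn, a rotation vector about the tool's x, y, z in rad, then the opening, from 0 (shut) to 1 (fully open). A call has 1 to 10 rows; each row is the pose to reach, as a shift and turn from the pose commanded when the call began, along the tool's axes at that moment; what a row does not reach only later rows make up. A row lasts 1/10 s, in which the tool goes at most 50 mm and 8.59 degrees, less where a joint would pass 70% of its speed; a pose out of reach is approached as far as the arm can. A call with a gripper value outside its range is refused whole. The fingers move at their own pace and stop on an object; the grip force is fixed at half the most. Time passes only in rows, so rows that repeat a pose let the fingers close. It gives the time, the measured TCP pose, the force, the opening and the grip force at its end, in the units of the state.
- ctrl.read_state(): the state, without advancing time (a new reading comes with each control period).
- ctrl.get_image(name): name is "scene" or "top"; returns a dict with "image" (400x640x3 uint8, red, green, blue), "range_z" (400x640 float32, mm along the optical axis (not along the pixel's ray), 0 where there is no reading), "vfov" (degrees; the focal length in pixels is half the picture's height over the tangent of half this angle, whatever the lens; pixels are square), "cx", "cy" (the principal point, pixels), "world_to_cam" (4x4, takes a point from world to camera coordinates). Camera axes: x right, y down, z forward; pixel columns grow to the right and rows downward; lengths in mm; the calibration is good to about 2 mm. A picture is of the moment at which its call begins.
- ctrl.finish_job(): hands the job in; it is judged then, once.
The state is a dict: "clock": time; "qpos": joint angles; "qd": joint speeds; "tau": joint torques, N m; "eef_pos": TCP position; "tool_rot": TCP orientation; "force": force on the tool from outside, world axes, zero at the start; "torque": the same for the moment, N m; "width": finger opening in mm; "gripper_force": force on a finger pad.
Only numpy, scipy, OpenCV 4.12 (cv2) and the standard library are available. Lean on these libraries where they do the work, as an engineer would, in place of code of your own. Each camera call takes 0.05 s, during which the arm holds its last target. There are 200 camera calls.

## Working session

There is one attempt and no reset: what is moved stays moved. The work goes in short steps, Python scripts to look and compute and a tool call to move; the robot and the scene stay as the last step left them, time stands still between calls to the robot, and variables do not carry over. Pictures are saved under pics/ and viewed, at most 10 in all, crops included, and the job is handed in when it is done.

Besides the shell and the picture viewer there is one more tool, called after "Call:" as name(argument=value, ...) on one line, values as JSON. step_arm: Moves the arm, as the interface text tells. Its arguments: {"type":"object","properties":{"commands":{"type":"array"}},"required":["commands"]}

```bash
mkdir -p pics; cat > h.py <<'E'
import numpy as np, cv2, pickle
from cell import ctrl
from scipy.spatial.transform import Rotation as R
def grab(name,fn):
    d=ctrl.get_image(name); pickle.dump(d,open(fn+'.pkl','wb')); cv2.imwrite('pics/'+fn+'.png',d['image'][...,::-1]); return d
def load(fn): return pickle.load(open(fn+'.pkl','rb'))
def px2w(d,u,v,z=None):
    f=200/np.tan(np.radians(d['vfov'])/2); T=np.linalg.inv(d['world_to_cam'])
    r=np.array([(u-d['cx'])/f,(v-d['cy'])/f,1.])
    if z is None: return T[:3,:3]@(r*d['range_z'][int(round(v)),int(round(u))])+T[:3,3]
    w=T[:3,:3]@r; return T[:3,3]+w*(z-T[2,3])/w[2]
def cloud(d):
    f=200/np.tan(np.radians(d['vfov'])/2); T=np.linalg.inv(d['world_to_cam'])
    v,u=np.mgrid[:400,:640]; Z=d['range_z']
    return np.stack([(u-d['cx'])/f*Z,(v-d['cy'])/f*Z,Z],-1)@T[:3,:3].T+T[:3,3]
def totool(p):  # world shift mm -> tool cm
    s=ctrl.read_state(); return R.from_euler('xyz',s['tool_rot']).inv().apply(np.array(p)-s['eef_pos'])/10
E
python3 - <<'E'
from h import *
for n in('scene','top'):
    d=grab(n,n+'0'); print(n,d['vfov'],d['cx'],d['cy'],np.linalg.inv(d['world_to_cam'])[:3].round(2).tolist())
print(ctrl.read_state())
E
```

```text
scene 45.5397368862615 317.89912381882004 207.39167756995457 [[0.72, -0.32, 0.62, -231.46], [-0.7, -0.3, 0.65, -819.6], [-0.02, -0.9, -0.44, 634.09]]
top 50.8021913291152 320.9323699522036 199.77278481676962 [[-0.02, -0.99, 0.13, 385.86], [-1.0, 0.02, -0.01, -12.62], [0.01, -0.13, -0.99, 1187.51]]
{'clock': 0.1, 'qpos': array([-1.37281031,  0.62928419,  0.03842979,  1.51828172, -0.02700219,
        0.99631238, -0.01999708]), 'qd': array([ 1.63127066e-03, -2.53663513e-03,  4.63417330e-05, -2.42727464e-03,
       -1.96206344e-03, -9.97252420e-04,  1.17757326e-03]), 'tau': array([ 3.26242814e-03, -5.64526463e+01,  1.23110209e+00, -1.93971634e+01,
        1.14638591e-02,  5.37381798e-03, -3.36697752e-06]), 'eef_pos': array([169.29125764, 626.97067866, 230.45659236]), 'tool_rot': array([-3.13982448e+00,  9.38168741e-06,  2.87782017e+00]), 'force': array([0.28990974, 0.68398552, 0.52136721]), 'torque': array([ 0.01212918, -0.02138225,  0.01287257]), 'gripper_force': 0.0, 'width': 85.2953296056829}
```

View pics/top0.png

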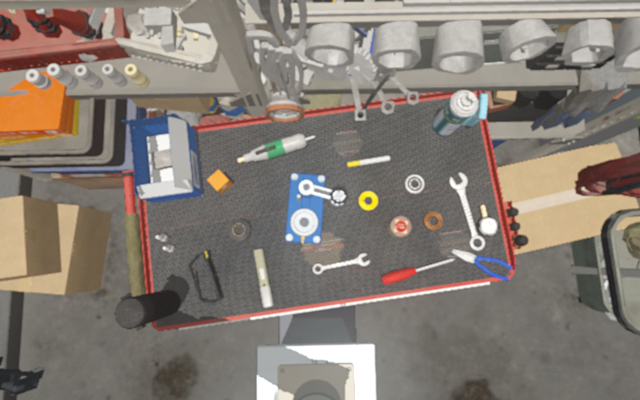

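View pics/scene0.png

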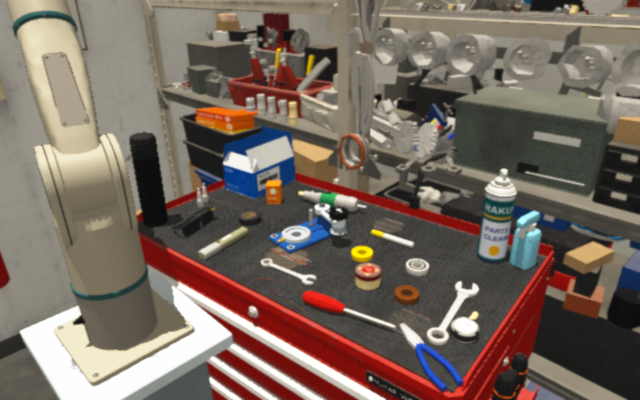

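```bash
python3 - <<'E'
from h import *
def proj(d,p):
    f=200/np.tan(np.radians(d['vfov'])/2); c=(d['world_to_cam']@np.r_[p,1])[:3]; return c[:2]/c[2]*f+[d['cx'],d['cy']]
t=load('top0');s=load('scene0')
print(proj(t,[169,627,231]),proj(s,[169,627,231]))
for u,v in[(415,184),(401,226),(241,230),(220,181),(369,161),(303,222),(306,187),(337,196),(433,220)]:
    print(u,v,px2w(t,u,v).round(1))
c=t['image'][155:265,270:450,::-1]
cv2.imwrite('pics/c0.png',cv2.resize(c[:, :],None,fx=4.4,fy=4.4,interpolation=cv2.INTER_CUBIC))
E
```

```text
[ 24.2412533  364.52336667] [ 70.00917157 137.3539488 ]
415 184 [ 586.9 -296.1   -0.6]
401 226 [ 465.  -243.1   34.9]
241 230 [465.5 200.7   2.7]
220 181 [595.6 247.6  60.8]
369 161 [ 653.7 -164.8   13.5]
303 222 [483.   25.9  18.3]
306 187 [571.9  14.5  75.5]
337 196 [545.2 -67.6  80.5]
433 220 [ 482.1 -340.6    3.9]
```

View pics/c0.png

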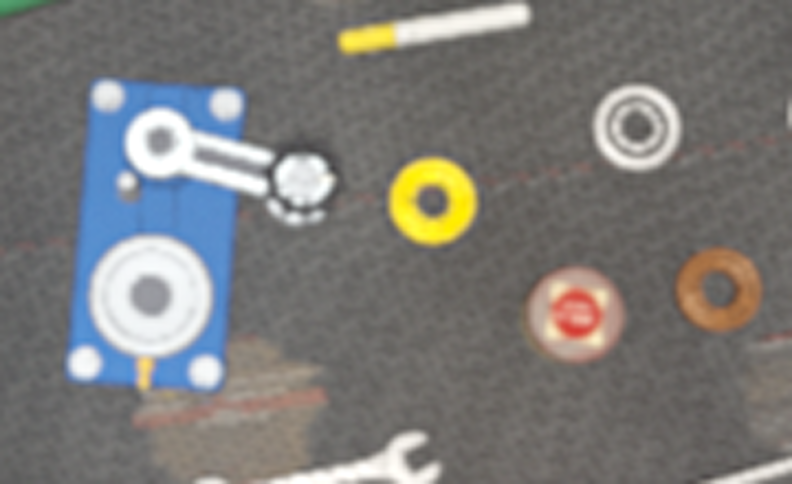

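```bash
cat >> h.py <<'E'
def circ(d,u,v,r,z,thr,sel=None):
    """bright blob round (u,v) -> convex-hull ellipse centre -> world at height z"""
    g=cv2.cvtColor(d['image'],cv2.COLOR_RGB2GRAY); k=8
    x0,y0=int(u)-r,int(v)-r; c=cv2.resize(g[y0:y0+2*r+1,x0:x0+2*r+1],None,fx=k,fy=k,interpolation=cv2.INTER_CUBIC)
    cs,_=cv2.findContours((c>thr).astype(np.uint8),cv2.RETR_EXTERNAL,cv2.CHAIN_APPROX_NONE)
    h=cv2.convexHull(max(cs,key=cv2.contourArea)); (a,b),ax,_=cv2.fitEllipse(h)
    U,V=(a+.5)/k-.5+x0,(b+.5)/k-.5+y0; W=px2w(d,U,V,z)
    f=200/np.tan(np.radians(d['vfov'])/2); Z=(d['world_to_cam']@np.r_[W,1])[2]
    return (round(U,2),round(V,2)),W.round(1),(np.array(ax)/k*Z/f).round(1)
E
python3 - <<'E'
from h import *
t=load('top0');s=load('scene0')
for thr in(120,150):
  print('bear',circ(t,415,184,14,15,thr),circ(s,417,267,16,15,thr))
  print('pot',circ(t,304,222,16,23,thr+30),circ(s,297,234,20,23,thr+30))
P=cloud(t)
for n,c,r,lo,hi in[('bear',(587,-296),45,9,22),('pot',(483,26),60,15,30),('nut',(572,14.5),25,68,90),('knob',(545,-67),45,75,120),('pin',(553,25),15,40,70),('tin',(465,-243),50,25,50)]:
    m=(np.hypot(P[...,0]-c[0],P[...,1]-c[1])<r)&(P[...,2]>lo)&(P[...,2]<hi); q=P[m]
    (x,y),ra=cv2.minEnclosingCircle(q[:,:2].astype(np.float32)); print(n,len(q),q.mean(0).round(1),np.percentile(q[:,2],[10,50,90]).round(1),'enc',round(x,1),round(y,1),round(ra,1))
E
```

```text
bear ((414.3, 183.54), array([ 585.7, -290.5,   15. ]), array([58.5, 59.5])) ((416.94, 266.09), array([ 580.3, -295.8,   15. ]), array([41.1, 57.8]))
pot ((303.72, 222.34), array([481.6,  23.8,  23. ]), array([79.3, 83.7])) ((293.41, 234.19), array([473.3,  18.7,  23. ]), array([44.1, 89.6]))
bear ((414.29, 183.52), array([ 585.7, -290.5,   15. ]), array([55.6, 56.6])) ((416.82, 265.41), array([ 582.5, -293.9,   15. ]), array([36.1, 55.3]))
pot ((303.69, 222.47), array([481.3,  23.8,  23. ]), array([75.7, 81.8])) ((294.65, 233.2), array([479.1,  20.3,  23. ]), array([38.7, 80.8]))
bear 213 [ 586.5 -289.    14.8] [11.7 14.9 17.9] enc 586.2 -289.1 26.9
pot 699 [484.9  24.7  20.2] [16.  20.  24.6] enc 483.7 25.8 59.2
nut 158 [573.1  14.2  72.6] [68.8 71.4 78.5] enc 573.0 12.4 22.6
knob 219 [546.7 -69.6  93.7] [ 80.8  97.  101.1] enc 547.5 -70.1 24.9
pin 31 [556.6  27.5  64.3] [58.2 63.7 69.3] enc 554.6 26.3 13.9
tin 373 [ 465.3 -239.    37.1] [34.3 37.3 40.2] enc 465.8 -240.4 30.0
```

Call:
step_arm(commands=[-32.7,-25.3,0,0,0,-0.16,1,-32.7,-25.3,0,0,0,-0.16,1,-32.7,-25.3,0,0,0,-0.16,1,-32.7,-25.3,0,0,0,-0.16,1,-32.7,-25.3,0,0,0,-0.16,1,-32.7,-25.3,0,0,0,-0.16,1,-32.7,-25.3,0,0,0,-0.16,1,-64,-77.7,5,0,0,-0.16,1,-64,-77.7,5,0,0,-0.16,1,-64,-77.7,5,0,0,-0.16,1])

```text
clock: 1.1
eef_pos: [426.6, 204.1, 219.8]
tool_rot: [-3.141, -0.0, 3.038]
force: [1.4, -0.0, 0.3]
width: 85.4
gripper_force: 0.0
```

```bash
python3 - <<'E'
from h import *
s=ctrl.read_state();print(s['clock'],s['qpos'].round(2),s['eef_pos'],s['tool_rot']); print(totool([586,-290.5,100]))
E
```

```text
1.1 [-0.52  0.39  0.02  2.01 -0.01  0.74  0.97] [426.58636912 204.05706881 219.83391328] [-3.14137974e+00 -2.21321931e-04  3.03788001e+00]
[-20.9783485  -47.53705449  11.98887038]
```

Call:
step_arm(commands=[-20,-45,8,0,0,0,1,-20,-45,8,0,0,0,1,-20,-45,8,0,0,0,1,-20,-45,8,0,0,0,1,-20,-45,8,0,0,0,1,-20,-45,8,0,0,0,1,-20,-45,8,0,0,0,1,-20,-45,8,0,0,0,1,-20,-45,8,0,0,0,1,-20,-45,8,0,0,0,1])

```text
clock: 2.1
eef_pos: [578.7, -264.3, 139.3]
tool_rot: [3.141, -0.001, 3.037]
force: [0.8, -0.1, -0.3]
width: 85.6
gripper_force: 0.0
```

```bash
python3 - <<'E'
from h import *
s=ctrl.read_state();print(s['clock'],s['qpos'].round(2),s['eef_pos'],s['tool_rot']); print(totool([585.7,-290.5,4]))
E
```

```text
2.1 [ 0.38  0.71  0.01  1.64 -0.01  0.79  1.86] [ 578.67806638 -264.26475407  139.34646388] [ 3.14124400e+00 -7.02626450e-04  3.03737834e+00]
[-0.98080742 -2.54096328 13.53307548]
```

Call:
step_arm(commands=[-1,-2.5,7,0,0,0,1,-1,-2.5,7,0,0,0,1,-1,-2.5,10,0,0,0,1,-1,-2.5,12,0,0,0,1,-1,-2.5,13,0,0,0,1,-1,-2.5,13.5,0,0,0,1,-1,-2.5,13.5,0,0,0,1])

```text
clock: 2.8
eef_pos: [586.1, -288.0, 5.0]
tool_rot: [3.142, -0.0, 3.038]
force: [0.1, -0.3, 0.3]
width: 85.8
gripper_force: 0.0
```

```bash
python3 - <<'E'
from h import *
s=ctrl.read_state();print(s['clock'],s['eef_pos'],s['tool_rot'],s['force']); print(totool([585.7,-290.5,2]))
d=grab('scene','s1')
cv2.imwrite('pics/c1.png',cv2.resize(d['image'][200:310,350:500,::-1],None,fx=5,fy=5,interpolation=cv2.INTER_CUBIC))
E
```

```text
2.8 [ 586.05688897 -288.02381906    5.0372668 ] [ 3.14155519e+00 -2.12033431e-04  3.03796157e+00] [ 0.07740044 -0.27635494  0.30239583]
[ 0.009818   -0.24999289  0.3037194 ]
```

View pics/c1.png

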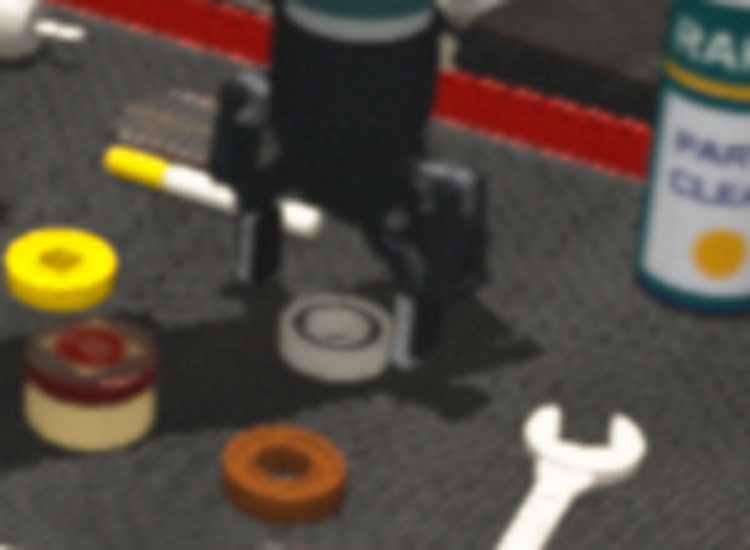

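Call:
step_arm(commands=[0,-0.2,0.3,0,0,0,1,0,-0.2,0.3,0,0,0,0.3,0,-0.2,0.3,0,0,0,0.3,0,-0.2,0.3,0,0,0,0.3,0,-0.2,0.3,0,0,0,0.3,0,-0.2,0.3,0,0,0,0.3,0,-0.2,0.3,0,0,0,0.3])

```text
clock: 3.55
eef_pos: [586.2, -290.3, 3.3]
tool_rot: [-3.141, 0.001, 3.038]
force: [-1.4, 0.9, 5.1]
width: 48.3
gripper_force: 61.6
```

```bash
python3 - <<'E'
from h import *
s=ctrl.read_state();print(s['clock'],s['eef_pos'],s['force'],s['width'],s['gripper_force']); print(totool([481.5,23.8,80]))
d=grab('scene','s2')
cv2.imwrite('pics/c2.png',cv2.resize(d['image'][230:290,380:460,::-1],None,fx=9,fy=9,interpolation=cv2.INTER_CUBIC))
E
```

```text
3.55 [ 586.17285397 -290.27222698    3.28532749] [-1.37599368  0.93863041  5.08359454] 48.315512071102475 61.60914365844633
[13.65865886 30.15112151 -7.69285516]
```

View pics/c2.png

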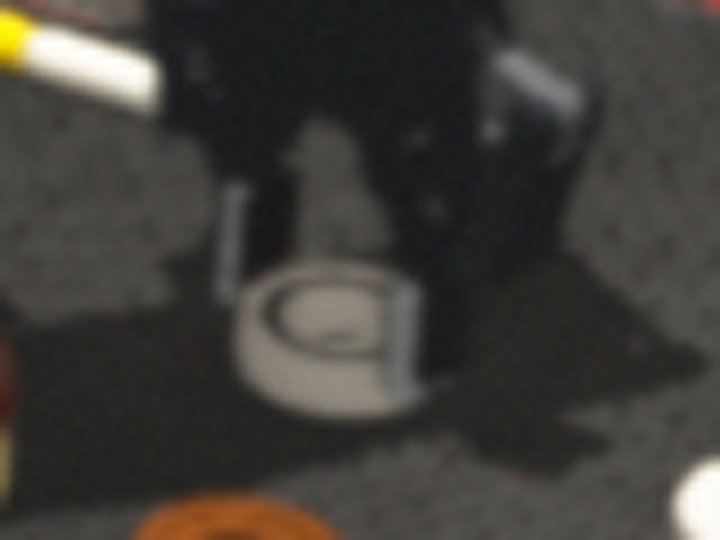

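```bash
python3 - <<'E'
from h import *
d=load('s2')
def proj(d,p):
    f=200/np.tan(np.radians(d['vfov'])/2); c=(d['world_to_cam']@np.r_[p,1])[:3]; return c[:2]/c[2]*f+[d['cx'],d['cy']]
Rm=R.from_euler('xyz',[np.pi,0,3.038]).as_matrix()
for p in [(11,-24,0),(11,24,0),(11,-24,-20),(11,24,-20)]:
    w=np.array([586.2,-290.3,3.3])+Rm@p; print(p,w.round(1),((proj(d,w)-[380,230]+.5)*9-.5).round())
for p in [(586,-290.5,15),(576,-290.5,15),(586-26,-290.5,0)]: print(p,((proj(d,p)-[380,230]+.5)*9-.5).round())
P=cloud(d); q=P[230:290,380:460]
m=(np.hypot(q[...,0]-586,q[...,1]+290)<45)&(q[...,2]>9)&(q[...,2]<18); print(q[m].mean(0),m.sum())
for v in range(262,276,2): print(v,[tuple(P[v,u].round().astype(int)) for u in (410,416,421)])
print('scene circ',circ(d,416,267,13,15,110))
E
```

```text
(11, -24, 0) [ 572.8 -313.     3.3] [372. 404.]
(11, 24, 0) [ 577.7 -265.3    3.3] [232. 326.]
(11, -24, -20) [ 572.8 -313.    23.3] [377. 339.]
(11, 24, -20) [ 577.7 -265.3   23.3] [236. 262.]
(586, -290.5, 15) [332. 313.]
(576, -290.5, 15) [310. 328.]
(560, -290.5, 0) [270. 401.]
[ 581.61430404 -288.51836787   13.0353516 ] 203
262 [(np.int64(589), np.int64(-270), np.int64(11)), (np.int64(596), np.int64(-282), np.int64(13)), (np.int64(603), np.int64(-292), np.int64(14))]
264 [(np.int64(580), np.int64(-276), np.int64(12)), (np.int64(596), np.int64(-282), np.int64(7)), (np.int64(599), np.int64(-295), np.int64(12))]
266 [(np.int64(574), np.int64(-281), np.int64(12)), (np.int64(596), np.int64(-283), np.int64(2)), (np.int64(598), np.int64(-296), np.int64(7))]
268 [(np.int64(566), np.int64(-287), np.int64(13)), (np.int64(575), np.int64(-297), np.int64(13)), (np.int64(579), np.int64(-308), np.int64(16))]
270 [(np.int64(564), np.int64(-289), np.int64(9)), (np.int64(569), np.int64(-302), np.int64(13)), (np.int64(578), np.int64(-309), np.int64(12))]
272 [(np.int64(561), np.int64(-290), np.int64(5)), (np.int64(565), np.int64(-305), np.int64(10)), (np.int64(572), np.int64(-313), np.int64(11))]
274 [(np.int64(563), np.int64(-290), np.int64(-1)), (np.int64(564), np.int64(-305), np.int64(5)), (np.int64(575), np.int64(-312), np.int64(3))]
scene circ ((414.77, 270.44), array([ 561.9, -302.8,   15. ]), array([20.1, 43.5]))
```

Call:
step_arm(commands=[0,0,-5,0,0,0,0.3,0,0,-10,0,0,0,0.3,0,0,-13,0,0,0,0.3,13.6,30.2,-13,0,0,0,0.3,13.6,30.2,-13,0,0,0,0.3,13.6,30.2,-13,0,0,0,0.3,13.6,30.2,-13,0,0,0,0.3,13.6,30.2,-13,0,0,0,0.3,13.6,30.2,-13,0,0,0,0.3,13.6,30.2,-13,0,0,0,0.3])

```text
clock: 4.6
eef_pos: [480.0, 28.4, 132.3]
tool_rot: [3.14, -0.001, 3.042]
force: [0.7, 0.5, -0.6]
width: 48.3
gripper_force: 62.9
```

Call:
step_arm(commands=[0,0,0,0,0,0,0.3,0,0,0,0,0,0,0.3,0,0,4,0,0,0,0.3,0,0,7,0,0,0,0.3,0,0,7,0,0,0,0.3,0,0,7,0,0,0,0.3])

```text
clock: 5.2
eef_pos: [482.0, 22.9, 62.2]
tool_rot: [-3.141, -0.001, 3.036]
force: [0.6, -1.2, -1.2]
width: 48.0
gripper_force: 62.9
```

```bash
python3 - <<'E'
from h import *
s=ctrl.read_state();print(s['clock'],s['eef_pos'],s['tool_rot'],s['force'],s['width'],s['gripper_force']); print(totool([482.2,24,27]))
d=grab('scene','s3');print(px2w(d,297,230))
a=cv2.resize(d['image'][180:270,255:365,::-1],None,fx=7,fy=6.5,interpolation=cv2.INTER_CUBIC)
cv2.imwrite('pics/c3.png',a)
E
```

```text
5.2 [482.02458735  22.91950508  62.20477408] [-3.14081045e+00 -6.61262406e-04  3.03552264e+00] [ 0.55134739 -1.18301216 -1.16502952] 48.01880868733518 62.9158980547254
[-0.00833131  0.11205305  3.5203861 ]
[501.77681672  36.7384756   17.3277097 ]
```

View pics/c3.png

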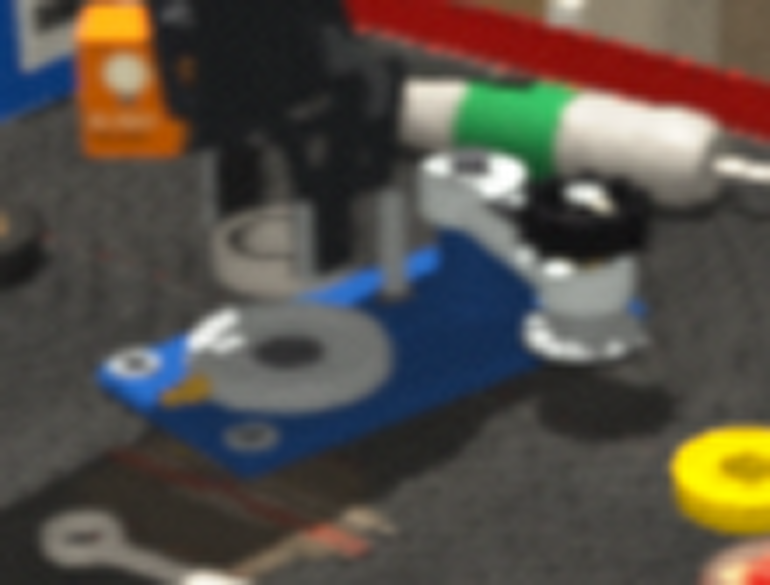

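```bash
python3 - <<'E'
from h import *
d=load('s3')
def proj(p):
    f=200/np.tan(np.radians(d['vfov'])/2); c=(d['world_to_cam']@np.r_[p,1])[:3]; return (((c[:2]/c[2]*f+[d['cx'],d['cy']])-[255,180]+.5)*[7,6.5]-.5).round()
for z in(18,23,60,75): print(z,proj((482,23,z)))
a=np.linspace(0,6.28,90)
for n,r,z in(('pot',40,23),('bear',26,75)):
    q=np.array([proj((482+r*np.cos(t),23+r*np.sin(t),z)) for t in a]); print(n,q.min(0),q.max(0))
q=np.array([proj((482+26*np.cos(t),23+26*np.sin(t),60)) for t in a]);print('bot',q.min(0),q.max(0))
E
```

```text
18 [282. 355.]
23 [282. 344.]
60 [277. 263.]
75 [275. 230.]
pot [176. 297.] [388. 393.]
bear [205. 201.] [345. 260.]
bot [207. 234.] [347. 294.]
```

Call:
step_arm(commands=[0,0.1,2,0,0,0,0.3,0,0.1,3,0,0,0,0.3,0,0.1,3.4,0,0,0,0.3,0,0.1,3.6,0,0,0,0.3,0,0.1,3.7,0,0,0,0.3,0,0.1,3.8,0,0,0,0.3,0,0.1,3.9,0,0,0,0.3,0,0.1,3.9,0,0,0,0.3])

```text
clock: 6.05
eef_pos: [482.0, 25.4, 23.2]
tool_rot: [3.142, 0.0, 3.038]
force: [0.7, 1.3, -1.6]
width: 48.3
gripper_force: 62.9
```

Call:
step_arm(commands=[0,0,0.1,0,0,0,0.3,0,0,0.2,0,0,0,0.3,0,0,0.2,0,0,0,0.3])

```text
clock: 6.35
eef_pos: [482.0, 25.4, 21.3]
tool_rot: [3.142, 0.0, 3.038]
force: [-0.8, 0.3, 2.3]
width: 48.3
gripper_force: 63.3
```

Call:
step_arm(commands=[0,0,0.1,0,0,0,0.3,0,0,0.1,0,0,0,1,0,0,0.1,0,0,0,1,0,0,0.1,0,0,0,1,0,0,0.1,0,0,0,1,0,0,-4,0,0,0,1,0,0,-9,0,0,0,1,0,0,-13,0,0,0,1,0,0,-13,0,0,0,1])

```text
clock: 7.25
eef_pos: [485.4, 25.5, 155.7]
tool_rot: [3.14, 0.01, 3.038]
force: [-0.4, 0.0, -0.2]
width: 85.2
gripper_force: 0.0
```

```bash
python3 - <<'E'
from h import *
s=ctrl.read_state();print(s['clock'],s['eef_pos'],s['tool_rot'],s['force'],s['width'])
d=grab('scene','s4')
a=cv2.resize(d['image'][180:270,255:365,::-1],None,fx=7,fy=6.5,interpolation=cv2.INTER_CUBIC)
cv2.imwrite('pics/c4.png',a)
P=cloud(d);m=(np.hypot(P[...,0]-482,P[...,1]-24)<45)&(P[...,2]>29)&(P[...,2]<38); print(m.sum(),P[m].mean(0),P[m].std(0))
E
```

```text
7.25 [485.35241134  25.51770318 155.72361163] [3.13963952 0.00954327 3.03751857] [-0.4166513   0.01590565 -0.24302201] 85.21460937580483
135 [482.02279552  23.35303543  31.3847161 ] [14.66762061 15.21868453  1.16498206]
```

View pics/c4.png

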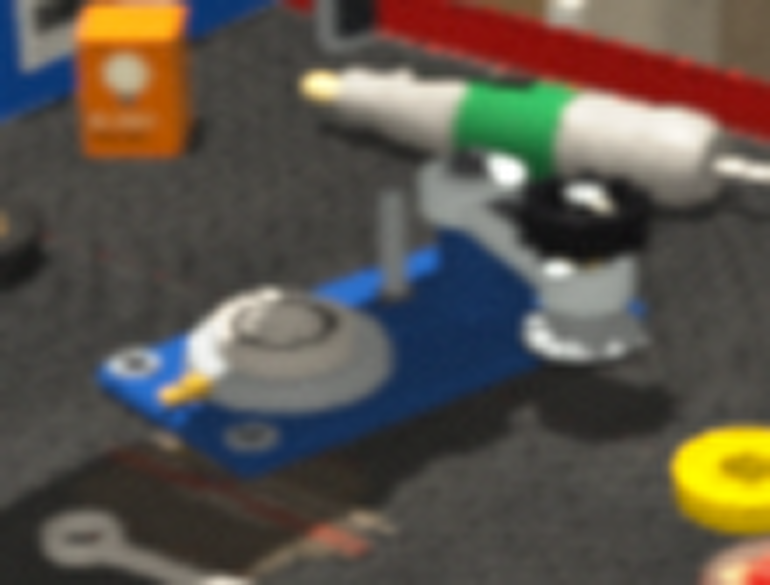

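```bash
python3 - <<'E'
from h import *
t=load('top0');s=load('scene0')
print('nut',circ(t,306,187,7,79,190), px2w(t,306,187,79))
g=255-cv2.cvtColor(t['image'],cv2.COLOR_RGB2GRAY)
P=cloud(t);m=(np.hypot(P[...,0]-547,P[...,1]+70)<32)&(P[...,2]>88)&(P[...,2]<112); 
v,u=np.nonzero(m); print('knob px',u.mean(),v.mean(),m.sum(),px2w(t,u.mean(),v.mean(),100),P[m].mean(0))
P=cloud(s);m=(np.hypot(P[...,0]-547,P[...,1]+70)<36)&(P[...,2]>95)&(P[...,2]<106);print('scene knob',m.sum(),P[m].mean(0))
print(totool([547,-69,130]),ctrl.read_state()['eef_pos'],ctrl.read_state()['qpos'])
E
```

```text
nut ((306.73, 187.83), array([569. ,  12.5,  79. ]), array([42.1, 49.1])) [571.31096349  14.39169951  79.        ]
knob px 338.2088607594937 194.27848101265823 158 [546.81698332 -69.86052369 100.        ] [547.09016106 -69.95350744  98.28958273]
scene knob 91 [546.82033564 -71.96771312  97.17922533]
[-7.25279003 -8.74920661  2.38554675] [483.79772179  25.5253434  153.55149211] [-0.1459468   0.5118185   0.05032684  2.05543327 -0.04583298  0.56951172
  1.40331889]
```

Call:
step_arm(commands=[-7.4,-8.7,0,0,0,0,1,-7.4,-8.7,0,0,0,0,1,-7.4,-8.7,0,0,0,0,1,-7.4,-8.7,3,0,0,0,1,-7.4,-8.7,5,0,0,0,1,-7.4,-8.7,6.4,0,0,0,1,-7.4,-8.7,6.4,0,0,0,1,-7.4,-8.7,6.4,0,0,0,1])

```text
clock: 8.1
eef_pos: [545.7, -68.6, 86.3]
tool_rot: [3.142, -0.002, 3.038]
force: [0.3, 0.0, -0.7]
width: 85.5
gripper_force: 0.0
```

```bash
python3 - <<'E'
from h import *
s=ctrl.read_state();print(s['clock'],s['eef_pos'],s['tool_rot'],s['force'],s['width'],s['qpos'].round(2)); print(totool([547.2,-69,86]))
d=grab('scene','s5')
cv2.imwrite('pics/c5.png',cv2.resize(d['image'][180:250,300:380,::-1],None,fx=8,fy=8,interpolation=cv2.INTER_CUBIC))
E
```

```text
8.1 [545.70975541 -68.55802366  86.28387554] [ 3.14150895e+00 -2.28058809e-03  3.03790692e+00] [ 0.27701327  0.00510816 -0.72372853] 85.52151720500945 [ 0.05  0.69  0.03  1.92 -0.04  0.53  1.58]
[-0.15286292 -0.02853858  0.02803662]
```

View pics/c5.png

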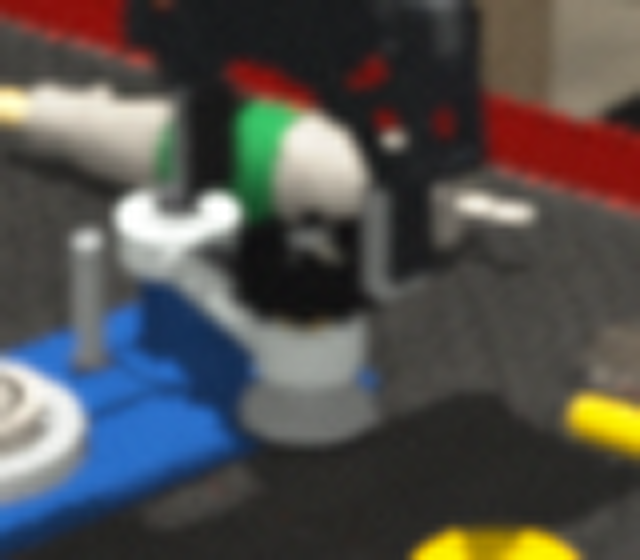

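Call:
step_arm(commands=[-0.1,0,0.1,0,0,0,1,-0.1,0,0.1,0,0,0,0.3,-0.1,0,0.1,0,0,0,0.3,-0.1,0,0.1,0,0,0,0.3,-0.1,0,0.1,0,0,0,0.3,-0.1,0,0.1,0,0,0,0.3])

```text
clock: 8.75
eef_pos: [547.9, -69.5, 87.2]
tool_rot: [-3.141, 0.001, 3.037]
force: [-1.5, -2.0, 6.0]
width: 47.4
gripper_force: 60.5
```

```bash
python3 - <<'E'
from h import *
s=ctrl.read_state();print(s['clock'],s['eef_pos'],s['tool_rot'],s['force'],s['torque'],s['width'],s['gripper_force'])
c0=np.array([547.2,-69]);pv=np.array([571.8,16.6]);y0=3.038
Rt=R.from_euler('xyz',[np.pi,0,y0])
p0=s['eef_pos'][:2]; r=p0-pv
for a in np.linspace(0.14,1.4,10):
    p=pv+R.from_euler('z',-a).apply(np.r_[r,0])[:2]; print(round(a,2),p.round(1),(Rt.inv().apply(np.r_[p-p0,0])/10).round(2), np.hypot(*r).round(1))
E
```

```text
8.75 [547.89530501 -69.51771747  87.17932389] [-3.14113099e+00  1.26376006e-03  3.03735652e+00] [-1.51492743 -2.02402462  5.99842087] [-0.07193238  0.27942812  0.01530834] 47.40244239608187 60.47710418701172
0.14 [536.1 -65.3] [1.22 0.29 0.  ] 89.4
0.28 [525.  -59.6] [2.38 0.75 0.  ] 89.4
0.42 [514.9 -52.3] [3.46 1.37 0.  ] 89.4
0.56 [505.8 -43.7] [4.45 2.14 0.  ] 89.4
0.7 [498.  -33.9] [5.33 3.03 0.  ] 89.4
0.84 [491.7 -23.1] [6.07 4.04 0.  ] 89.4
0.98 [487.  -11.5] [6.66 5.14 0.  ] 89.4
1.12 [483.9   0.6] [7.09 6.31 0.  ] 89.4
1.26 [482.5  13. ] [7.36 7.53 0.  ] 89.4
1.4 [482.9  25.5] [7.45 8.78 0.  ] 89.4
```

Call:
step_arm(commands=[0.6,0.1,0,0,0,0.07,0.3,1.2,0.3,0,0,0,0.14,0.3,1.8,0.5,0,0,0,0.21,0.3,2.4,0.75,0,0,0,0.28,0.3,3.45,1.35,0,0,0,0.42,0.3,4.45,2.15,0,0,0,0.56,0.3,5.35,3.05,0,0,0,0.7,0.3,6.05,4.05,0,0,0,0.84,0.3,6.65,5.15,0,0,0,0.98,0.3,6.65,5.15,0,0,0,0.98,0.3])

```text
clock: 9.75
eef_pos: [488.4, -10.2, 87.2]
tool_rot: [3.138, 0.002, 2.057]
force: [1.6, 0.8, 5.5]
width: 47.3
gripper_force: 63.1
```

```bash
python3 - <<'E'
from h import *
s=ctrl.read_state();print(s['clock'],s['eef_pos'],s['tool_rot'],s['force'],s['torque'],s['width'],s['gripper_force'])
c0=np.array([547.2,-69]);pv=np.array([571.8,16.6]);y0=s['tool_rot'][2]
Rt=R.from_euler('xyz',[np.pi,0,y0])
p0=s['eef_pos'][:2]; r=p0-pv
for a in (0.1,0.2,.3,.36,.4,.42,.45):
    p=pv+R.from_euler('z',-a).apply(np.r_[r,0])[:2]; print(round(a,2),p.round(1),(Rt.inv().apply(np.r_[p-p0,0])/10).round(2), np.hypot(*r).round(1))
E
```

```text
9.75 [488.44542141 -10.1986992   87.15399126] [3.13815805e+00 2.45018585e-03 2.05652134e+00] [1.62665121 0.79493361 5.46111105] [ 0.37742873 -0.36952938  0.00286089] 47.2941166679735 63.08570981025696
0.1 [486.2  -1.7] [0.85 0.19 0.  ] 87.6
0.2 [484.8   6.9] [1.68 0.47 0.  ] 87.6
0.3 [484.2  15.6] [2.48 0.83 0.  ] 87.6
0.36 [484.3  20.9] [2.94 1.09 0.  ] 87.6
0.4 [484.6  24.4] [3.24 1.27 0.  ] 87.6
0.42 [484.8  26.1] [3.38 1.37 0.  ] 87.6
0.45 [485.1  28.7] [3.6  1.52 0.  ] 87.6
```

Call:
step_arm(commands=[0.85,0.15,0,0,0,0.1,0.3,1.7,0.4,0,0,0,0.2,0.3,2.5,0.75,0,0,0,0.3,0.3,2.9,0.95,0,0,0,0.36,0.3,3.2,1.1,0,0,0,0.4,0.3,3.4,1.2,0,0,0,0.4,0.3,3.4,1.2,0,0,0,0.4,0.3])

```text
clock: 10.45
eef_pos: [484.6, 23.6, 87.2]
tool_rot: [3.135, 0.003, 1.659]
force: [4.5, -2.5, 3.8]
width: 47.3
gripper_force: 62.8
```

Call:
step_arm(commands=[0.2,0,0,0,0,0,0.3,0.3,0,0,0,0,0,0.3,0.3,0,0,0,0,0,0.3,0.4,0,0,0,0,0,0.3,0.4,0,0,0,0,0,0.3])

```text
clock: 10.95
eef_pos: [484.7, 25.9, 87.2]
tool_rot: [3.134, 0.004, 1.657]
force: [4.4, -5.7, 2.0]
width: 47.5
gripper_force: 62.7
```

Call:
step_arm(commands=[0.2,0,0,0,0,0,0.3,0.3,0,0,0,0,0,0.3,0.3,0,0,0,0,0,0.3,0.3,0,0,0,0,0,0.3])

```text
clock: 11.35
eef_pos: [484.7, 26.4, 87.2]
tool_rot: [3.133, 0.008, 1.655]
force: [5.1, -11.9, 1.5]
width: 47.4
gripper_force: 62.7
```

```bash
cat > r.py <<'E'
from h import *
s=ctrl.read_state();print(round(s['clock'],2),s['eef_pos'].round(2),s['tool_rot'].round(4),'F',s['force'].round(1),'T',s['torque'].round(3),'tau7',s['tau'][6].round(3),'q7',s['qpos'][6].round(3),s['width'].round(1))
open('log','a').write(f"{s['clock']:.2f} {s['tool_rot'][2]:.4f} {s['torque'][2]:.4f} {s['tau'][6]:.4f}\n")
E
python3 r.py
```

```text
Traceback (most recent call last):
  File "r.py", line 2, in <module>
    s=ctrl.read_state();print(round(s['clock'],2),s['eef_pos'].round(2),s['tool_rot'].round(4),'F',s['force'].round(1),'T',s['torque'].round(3),'tau7',s['tau'][6].round(3),'q7',s['qpos'][6].round(3),s['width'].round(1))
                                                                                                                                                                                                       ^^^^^^^^^^^^^^^^
AttributeError: 'float' object has no attribute 'round'
```

Call:
step_arm(commands=[-0.3,0,0,0,0,0,0.3,-0.3,0,0,0,0,0,0.3])

```text
clock: 11.55
eef_pos: [484.8, 25.9, 87.2]
tool_rot: [3.134, 0.004, 1.657]
force: [5.4, -6.1, 2.5]
width: 47.2
gripper_force: 62.7
```

```bash
python3 r.py
```

```text
Traceback (most recent call last):
  File "r.py", line 2, in <module>
    s=ctrl.read_state();print(round(s['clock'],2),s['eef_pos'].round(2),s['tool_rot'].round(4),'F',s['force'].round(1),'T',s['torque'].round(3),'tau7',s['tau'][6].round(3),'q7',s['qpos'][6].round(3),s['width'].round(1))
                                                                                                                                                                                                       ^^^^^^^^^^^^^^^^
AttributeError: 'float' object has no attribute 'round'
```

Call:
step_arm(commands=[0,0,0.01,0,0,0.1,0.3,0,0,0.02,0,0,0.2,0.3,0,0,0.02,0,0,0.3,0.3])

```text
clock: 11.85
eef_pos: [484.9, 25.8, 87.0]
tool_rot: [3.133, 0.002, 1.353]
force: [5.1, -6.8, 0.2]
width: 47.3
gripper_force: 62.6
```

```bash
python3 r.py
```

```text
Traceback (most recent call last):
  File "r.py", line 2, in <module>
    s=ctrl.read_state();print(round(s['clock'],2),s['eef_pos'].round(2),s['tool_rot'].round(4),'F',s['force'].round(1),'T',s['torque'].round(3),'tau7',s['tau'][6].round(3),'q7',s['qpos'][6].round(3),s['width'].round(1))
                                                                                                                                                                                                       ^^^^^^^^^^^^^^^^
AttributeError: 'float' object has no attribute 'round'
```

Call:
step_arm(commands=[0,0,0.01,0,0,0.1,0.3,0,0,0.02,0,0,0.2,0.3])

```text
clock: 12.05
eef_pos: [485.0, 25.7, 86.8]
tool_rot: [3.132, 0.001, 1.153]
force: [5.9, -5.4, 1.1]
width: 47.5
gripper_force: 62.6
```

```bash
python3 r.py
```

```text
Traceback (most recent call last):
  File "r.py", line 2, in <module>
    s=ctrl.read_state();print(round(s['clock'],2),s['eef_pos'].round(2),s['tool_rot'].round(4),'F',s['force'].round(1),'T',s['torque'].round(3),'tau7',s['tau'][6].round(3),'q7',s['qpos'][6].round(3),s['width'].round(1))
                                                                                                                                                                                                       ^^^^^^^^^^^^^^^^
AttributeError: 'float' object has no attribute 'round'
```

```bash
sed -i "s/,s\['width'\].round(1)//" r.py; python3 r.py
```

```text
12.05 [485.03  25.65  86.82] [3.1321e+00 1.0000e-03 1.1532e+00] F [ 5.9 -5.4  1.1] T [-1.561 -1.361  0.012] tau7 0.668 q7 0.202
```

Call:
step_arm(commands=[0,0,0.01,0,0,0.1,0.3])

```text
clock: 12.15
eef_pos: [485.1, 25.6, 86.7]
tool_rot: [3.132, 0.0, 1.053]
force: [5.7, -6.9, 1.6]
width: 47.4
gripper_force: 62.6
```

```bash
python3 r.py
```

```text
12.15 [485.08  25.57  86.75] [3.1318e+00 2.0000e-04 1.0532e+00] F [ 5.7 -6.9  1.6] T [-1.569 -1.367  0.098] tau7 0.677 q7 0.132
```

Call:
step_arm(commands=[0,0,0.01,0,0,0.1,0.3])

```text
clock: 12.25
eef_pos: [485.1, 25.5, 86.7]
tool_rot: [3.132, -0.001, 0.953]
force: [4.8, -7.1, 1.1]
width: 47.2
gripper_force: 62.6
```

```bash
python3 r.py
```

```text
12.25 [485.08  25.5   86.67] [ 3.1318e+00 -7.0000e-04  9.5320e-01] F [ 4.8 -7.1  1.1] T [-1.598 -1.406  0.024] tau7 0.686 q7 0.062
```

Call:
step_arm(commands=[0,0,0,0,0,0,1,0,0,0,0,0,0,1,0,0,0,0,0,0,1,0,0,0,0,0,0,1,0,0,0,0,0,0,1])

```text
clock: 12.75
eef_pos: [480.7, 29.2, 85.5]
tool_rot: [-3.141, -0.0, 0.958]
force: [-0.0, 0.3, 0.1]
width: 85.1
gripper_force: 0.0
```

```bash
python3 r.py; python3 -c "
from h import *
print(totool([485,25.6,86]))"
```

```text
12.75 [480.74  29.16  85.47] [-3.1407e+00 -2.0000e-04  9.5850e-01] F [-0.   0.3  0.1] T [ 0.051  0.012 -0.025] tau7 0.004 q7 0.064
[-0.04646653  0.55321109 -0.05389609]
```

Call:
step_arm(commands=[-0.05,0.55,0,0,0,-0.15,1,-0.05,0.55,0,0,0,-0.3,1,-0.05,0.55,0,0,0,-0.45,1,-0.05,0.55,0,0,0,-0.6,1,-0.05,0.55,0,0,0,-0.75,1,-0.05,0.55,0,0,0,-0.9,1,-0.05,0.55,0,0,0,-1.05,1,-0.05,0.55,0,0,0,-1.2,1,-0.05,0.55,0,0,0,-1.35,1,-0.05,0.55,0,0,0,-1.5,1])

```text
clock: 13.75
eef_pos: [485.1, 25.3, 85.6]
tool_rot: [-3.142, -0.0, 2.464]
force: [-0.7, -0.5, 0.6]
width: 85.5
gripper_force: 0.0
```

Call:
step_arm(commands=[0,0,0,0,0,-0.15,1,0,0,0,0,0,-0.3,1,0,0,0,0,0,-0.45,1,0,0,0,0,0,-0.6,1,0,0,0,0,0,-0.75,1,0,0,0,0,0,-0.9,1,0,0,0,0,0,-1.0,1,0,0,0,0,0,-1.0,1,0,0,0,0,0,-1.0,1])

```text
clock: 14.65
eef_pos: [485.2, 25.1, 85.5]
tool_rot: [3.141, -0.0, -2.828]
force: [-0.1, -0.0, 0.3]
width: 85.3
gripper_force: 0.0
```

```bash
python3 r.py; python3 -c "
from h import *
print(totool([485,25.6,85.5]),ctrl.read_state()['qpos'])"
```

```text
14.65 [485.18  25.12  85.53] [ 3.1415e+00 -2.0000e-04 -2.8279e+00] F [-0.1 -0.   0.3] T [ 0.004 -0.023  0.01 ] tau7 0.037 q7 1.69
[0.00248492 0.05078497 0.0027858 ] [-0.06985492  0.63661747 -0.05795992  2.0927722   0.08536694  0.41453931
  1.6898223 ]
```

Call:
step_arm(commands=[0,0,0,0,0,0,0.3,0,0,0,0,0,0,0.3,0,0,0,0,0,0,0.3,0,0,0,0,0,0,0.3,0,0,0,0,0,0,0.3])

```text
clock: 15.15
eef_pos: [485.4, 25.2, 86.0]
tool_rot: [-3.141, 0.0, -2.826]
force: [-1.0, -0.8, 5.4]
width: 47.2
gripper_force: 60.6
```

```bash
python3 r.py
```

```text
15.15 [485.37  25.17  86.04] [-3.1412e+00  3.0000e-04 -2.8259e+00] F [-1.  -0.8  5.4] T [-0.083  0.237  0.019] tau7 -0.004 q7 1.691
```

Call:
step_arm(commands=[0,0,0.01,0,0,0.1,0.3])

```text
clock: 15.25
eef_pos: [485.4, 25.1, 86.0]
tool_rot: [-3.142, 0.0, -2.928]
force: [-1.6, -0.9, 5.6]
width: 47.7
gripper_force: 60.7
```

```bash
python3 r.py
```

```text
15.25 [485.42  25.09  85.96] [-3.1415e+00  5.0000e-04 -2.9278e+00] F [-1.6 -0.9  5.6] T [-0.144  0.208  0.04 ] tau7 0.972 q7 1.627
```

Call:
step_arm(commands=[0,0,0.01,0,0,0.1,0.3])

```text
clock: 15.35
eef_pos: [485.5, 25.0, 85.9]
tool_rot: [-3.141, 0.001, -3.03]
force: [-0.5, -0.9, 5.9]
width: 47.0
gripper_force: 60.7
```

```bash
python3 r.py
```

```text
15.35 [485.45  25.04  85.91] [-3.1414e+00  5.0000e-04 -3.0299e+00] F [-0.5 -0.9  5.9] T [-0.171  0.271  0.069] tau7 0.621 q7 1.563
```

Call:
step_arm(commands=[0,0,0.01,0,0,0.1,0.3])

```text
clock: 15.45
eef_pos: [485.5, 25.0, 85.8]
tool_rot: [-3.141, 0.001, -3.13]
force: [-1.6, -0.5, 6.3]
width: 47.7
gripper_force: 60.7
```

```bash
python3 r.py
```

```text
15.45 [485.47  25.    85.82] [-3.1413e+00  6.0000e-04 -3.1300e+00] F [-1.6 -0.5  6.3] T [-0.189  0.275  0.048] tau7 0.586 q7 1.5
```

Call:
step_arm(commands=[0,0,0.01,0,0,0.1,0.3])

```text
clock: 15.55
eef_pos: [485.4, 24.9, 85.7]
tool_rot: [-3.141, 0.001, 3.053]
force: [-1.5, -1.2, 6.6]
width: 47.4
gripper_force: 60.6
```

```bash
python3 r.py
```

```text
15.55 [485.43  24.94  85.73] [-3.1413e+00  6.0000e-04  3.0533e+00] F [-1.5 -1.2  6.6] T [-0.335  0.303  0.12 ] tau7 0.56 q7 1.438
```

Call:
step_arm(commands=[0,0,0.01,0,0,0.1,0.3])

```text
clock: 15.65
eef_pos: [485.5, 24.9, 85.7]
tool_rot: [-3.141, 0.001, 2.953]
force: [-1.5, -1.6, 7.6]
width: 47.5
gripper_force: 60.7
```

```bash
python3 r.py
```

```text
15.65 [485.48  24.86  85.68] [-3.1413e+00  8.0000e-04  2.9533e+00] F [-1.5 -1.6  7.6] T [-0.346  0.272  0.115] tau7 0.529 q7 1.376
```

Call:
step_arm(commands=[0,0,0.01,0,0,0.1,0.3])

```text
clock: 15.75
eef_pos: [485.4, 24.8, 85.6]
tool_rot: [-3.141, 0.001, 2.853]
force: [-2.1, -1.4, 8.3]
width: 47.4
gripper_force: 60.7
```

```bash
python3 r.py
```

```text
15.75 [485.44  24.81  85.59] [-3.1413e+00  7.0000e-04  2.8535e+00] F [-2.1 -1.4  8.3] T [-0.352  0.329  0.21 ] tau7 0.485 q7 1.314
```

Call:
step_arm(commands=[0,0,0.01,0,0,0.1,0.3])

```text
clock: 15.85
eef_pos: [485.4, 24.8, 85.6]
tool_rot: [-3.141, 0.001, 2.754]
force: [-2.0, -1.6, 7.7]
width: 47.6
gripper_force: 60.8
```

```bash
python3 r.py
```

```text
15.85 [485.43  24.76  85.55] [-3.1413e+00  8.0000e-04  2.7536e+00] F [-2.  -1.6  7.7] T [-0.417  0.387  0.23 ] tau7 0.427 q7 1.251
```

Call:
step_arm(commands=[0,0,0.01,0,0,0.1,0.3])

```text
clock: 15.95
eef_pos: [485.4, 24.7, 85.5]
tool_rot: [-3.141, 0.001, 2.654]
force: [-1.2, -1.4, 9.2]
width: 47.5
gripper_force: 60.8
```

```bash
python3 r.py
```

```text
15.95 [485.4   24.69  85.49] [-3.1413e+00  8.0000e-04  2.6539e+00] F [-1.2 -1.4  9.2] T [-0.475  0.394  0.314] tau7 0.353 q7 1.189
```

Call:
step_arm(commands=[0,0,0.01,0,0,0.1,0.3])

```text
clock: 16.05
eef_pos: [485.4, 24.6, 85.4]
tool_rot: [-3.141, 0.001, 2.554]
force: [-2.4, -2.0, 10.0]
width: 47.2
gripper_force: 60.9
```

```bash
python3 r.py
```

```text
16.05 [485.36  24.65  85.44] [-3.1413e+00  8.0000e-04  2.5542e+00] F [-2.4 -2.  10. ] T [-0.501  0.535  0.386] tau7 0.296 q7 1.127
```

Call:
step_arm(commands=[0,0,0.01,0,0,0.1,0.3])

```text
clock: 16.15
eef_pos: [485.3, 24.6, 85.4]
tool_rot: [-3.141, 0.001, 2.454]
force: [-2.4, -2.8, 9.5]
width: 47.6
gripper_force: 61.0
```

```bash
python3 r.py
```

```text
16.15 [485.32  24.61  85.38] [-3.1414e+00  8.0000e-04  2.4544e+00] F [-2.4 -2.8  9.5] T [-0.546  0.533  0.456] tau7 0.233 q7 1.065
```

Call:
step_arm(commands=[0,0,0.01,0,0,0.1,0.3])

```text
clock: 16.25
eef_pos: [485.3, 24.6, 85.4]
tool_rot: [-3.141, 0.001, 2.355]
force: [-2.5, -3.1, 11.5]
width: 47.2
gripper_force: 61.1
```

```bash
python3 r.py
```

```text
16.25 [485.3   24.58  85.36] [-3.1415e+00  8.0000e-04  2.3547e+00] F [-2.5 -3.1 11.5] T [-0.521  0.574  0.448] tau7 0.17 q7 1.002
```

Call:
step_arm(commands=[0,0,0,0,0,0.1,0.3,0,0,0.01,0,0,0.2,0.3,0,0,0.01,0,0,0.3,0.3,0,0,0.02,0,0,0.4,0.3])

```text
clock: 16.65
eef_pos: [485.1, 24.4, 85.2]
tool_rot: [-3.142, 0.001, 1.956]
force: [-3.0, -3.7, 13.0]
width: 47.5
gripper_force: 61.2
```

```bash
python3 r.py
```

```text
16.65 [485.12  24.41  85.2 ] [-3.1415e+00  9.0000e-04  1.9558e+00] F [-3.  -3.7 13. ] T [-0.643  0.759  0.745] tau7 -0.091 q7 0.748
```

Call:
step_arm(commands=[0,0,0,0,0,0.1,0.3,0,0,0.01,0,0,0.2,0.3])

```text
clock: 16.85
eef_pos: [485.0, 24.4, 85.1]
tool_rot: [3.142, 0.001, 1.756]
force: [-2.9, -4.2, 13.1]
width: 47.2
gripper_force: 61.2
```

```bash
python3 r.py
```

```text
16.85 [485.04  24.38  85.15] [3.1416e+00 9.0000e-04 1.7564e+00] F [-2.9 -4.2 13.1] T [-0.666  0.866  0.931] tau7 -0.227 q7 0.619
```

Call:
step_arm(commands=[0,0,0,0,0,0.1,0.3,0,0,0.01,0,0,0.2,0.3,0,0,0.01,0,0,0.25,0.3,0,0,0.01,0,0,0.25,0.3,0,0,0.01,0,0,0.25,0.3,0,0,0.01,0,0,0.25,0.3])

```text
clock: 17.45
eef_pos: [484.9, 24.4, 85.1]
tool_rot: [-3.142, 0.001, 1.51]
force: [-4.4, -2.1, 13.6]
width: 47.4
gripper_force: 61.3
```

```bash
python3 r.py
```

```text
17.45 [484.87  24.39  85.05] [-3.1416e+00  8.0000e-04  1.5099e+00] F [-4.4 -2.1 13.6] T [-0.627  0.877  0.704] tau7 -0.743 q7 0.455
```

Call:
step_arm(commands=[0,0,0,0,0,0,1,0,0,0,0,0,0,1,0,0,0,0,0,0,1,0,0,0,0,0,0,1,0,0,-3,0,0,0,1,0,0,-8,0,0,0,1,0,0,-12,0,0,0,1,0,0,-14,0,0,0,1,0,0,-14,0,0,0,1,0,0,-14,0,0,0,1])

```text
clock: 18.45
eef_pos: [485.0, 25.7, 223.8]
tool_rot: [-3.141, -0.001, 1.508]
force: [-0.3, 0.0, -1.4]
width: 85.5
gripper_force: 0.0
```

```bash
python3 r.py; python3 - <<'E'
from h import *
d=grab('scene','s6')
cv2.imwrite('pics/c6.png',cv2.resize(d['image'][180:270,255:365,::-1],None,fx=7,fy=6.5,interpolation=cv2.INTER_CUBIC))
E
```

```text
18.45 [485.03  25.66 223.81] [-3.1415e+00 -5.0000e-04  1.5083e+00] F [-0.3  0.  -1.4] T [ 0.003  0.028 -0.018] tau7 -0.016 q7 0.27
```

View pics/c6.png

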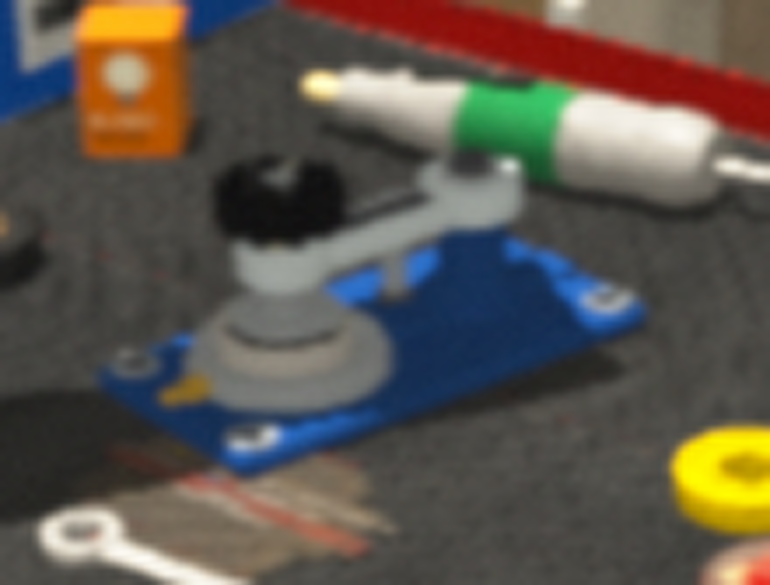

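The arm stands over the pot against its pin, with the knob at (280,200). The cup bears on the bearing at (285,345), and the gripper is clear of everything.

```bash
python3 -c "
from cell import ctrl
print(ctrl.finish_job())"
```

```text
the job is handed in; nothing more can be done
None
```

The job is handed in, verdict not reported: the bearing is flat in the recess, the arm is against its stop pin, and the knob was turned about a quarter turn past the bite, judged from the torque rise (clamp force not measured directly).

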